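# Put the dough scraper away in the free rack slot

### The job

Put the flat dough scraper away: hook it by its hand opening and slide it flat along the table, blade first, into the slot of the low wooden rack that is free, until the blade is fully home against the back of the slot. One of the two slots is blocked half-way in by something out of sight, so feel for it gently and never ram; if the blade stops short, draw it out and use the other slot. Do not lift or tip the scraper off the table, leave everything else where it stands, and let go at the end.

Things in the scene. Friction and masses are not known exactly. Their poses are not given: they have to be found in the camera images.
- scraper_center (a point): Centre of the hand opening in the handle of the loose, flat-lying scraper, 10 mm above the table; x points along the blade to its cutting edge, z up. Handle: bamboo frame standing on the table, 68 (x) by 96 (y) by 20 mm high. The opening goes down to the table, 32 (x) by 66 mm (y): part-open fingers fit in and can spread against its ends. Scraper mass 0.15 to 0.31 kg (hidden).
- scraper_tip (a point): Middle of the cutting edge (front end) of the scraper's steel blade, 150 mm ahead of scraper_center, 2.5 mm above the table; same axes. The blade lies flat on the table, 80 mm wide, 5 mm thick, and sticks out 116 mm in front of the bamboo frame; its last 8 mm are 70 mm wide. Dragging the scraper along the table takes about 1 to 4 N.
- rack: Low wooden rack fixed to the table, 214 mm wide, 32 mm high, with two equal slots side by side. Origin on the table at the middle of its mouth; x points into the slots, away from the robot, y to the left, z up. The slots are open above for the first 22 mm, then roofed. The three walls between and beside the slots are 14 mm thick and end in 45-degree points 7 mm before the mouth, which guide the blade in.
- slot_left (a point): Middle of the mouth of the left slot, at rack y = +50 mm, 5 mm above the table; x points into the slot. Slot 86 mm wide, 10 mm high, its floor is the table; back wall 108 mm in. With the blade home scraper_center is 42 mm before this point. A steel leftover is stuck fast under the roof of either the left or the right slot, unseen: there the blade stops about 46 mm in.
- slot_right (a point): The same for the right slot, at rack y = -50 mm: same sizes and axes. In whichever slot is blocked, scraper_center stops about 104 mm before the mouth point; the other slot is free for its whole depth of 108 mm.
- cup: Clay cup, 72 mm across, 75 mm high, loose on the rack's roof. Origin under its centre. Leave it alone.
- press: Metal tortilla press, 180 mm across, about 60 mm high, to the left. Origin under its centre. Leave it alone.
- bowls: Stack of three nested steel bowls, 184 mm across, 88 mm high, to the right. Origin under its centre. Leave it alone.
- lunchbox: Yellow plastic lidded box with clip latches, 140 x 190 x 84 mm, far left. Origin under its centre. Leave it alone.
- spatula: Silicone spatula with round bamboo handle, 270 mm long, 16 mm high, lying at the right of the scraper. Origin at the table below the handle; its x axis points to the blade. Leave it alone.
There are look-alikes about, which are no part of the job. Leave any yellow look-alike of the part that bears scraper_center alone.

How it is judged:
By the outcome, as a careful person would: the job done as asked, in the order asked, and still so for the second after the job is handed in, with the robot touching nothing.
It also fails if it takes over 48 s, if anything falls off the work surface, if the arm or the gripper's body presses on something with over 40 N, if the wrist force passes 120 N, or if a joint passes its speed limit or range.

### The arm

A 6-joint arm with a two-finger parallel gripper is mounted at the origin on the work surface. World frame = base frame: x ahead of the robot, y to its left, z up, the work surface at z = 0. Lengths are in m, angles in rad, forces in N, time in s.
With the tool pointing down it reaches from about 0.25 to 0.775 m from the base axis. Payload 4 kg.
Tool frame: the origin (TCP) lies on the centre line of the jaws, within the pads' length; the fingertips stand 17 mm ahead of it and the grasp point (between the pads) lies 2 mm behind it; z points along the fingers, y is the line along which they close (so a half turn about z gives the same grasp; the last joint's range is limited). The gripper opens to 94 mm and grips with 3 to 60 N. Pads are 16 mm wide; open, the fingers measure 119 mm over their backs; the gripper's body (75 mm by 177 mm) begins 78 mm behind the grasp point.
Start: joints at [-1.434, 0.087, 1.371, -0, 1.684, -0.103], TCP at [0.131, -0.534, 0.196] pointing down, gripper open.
Joint ranges: [-3.1, 3.1], [-0.76, 2.03], [0.27, 2.55], [-1.08, 4.22], [0.17, 2.65], [-2.57, 2.57]. Speed limits (rad/s): [2.79, 2.79, 3.14, 3.14, 3.14, 3.14].

### API

Orientations are given as [roll, pitch, yaw] about the fixed x, y, z axes, in that order (R = Rz(yaw) Ry(pitch) Rx(roll)).
In Python, from bench import robot gives the robot as it stands.
- The arm moves only by the tool servo_tool, never from a script. Its argument "plan" is a list of rows, each a list of 7 numbers: the shift along the tool's x, y, z normalised to -1 to 1, where 1 is 0.1 m, then the turn, a rotation vector about the tool's x, y, z normalised to -1 to 1, where 1 is pi/2 rad, then the finger opening in mm, from 0 to 94. In form: [[x, y, z, ax, ay, az, gripper], ...]. A call has 1 to 12 rows; each row is the pose to reach, as a shift and turn from the pose commanded when the call began, along the tool's axes at that moment; what a row does not reach only later rows make up. A row lasts 1/12 s, in which the tool goes at most 41.7 mm and 7.16 degrees, less where a joint would pass 70% of its speed; a pose out of reach is approached as far as the arm can. A call with a number of a shift or a turn outside -1 to 1 is refused whole. A call with a gripper value outside its range is refused whole. The fingers move at their own pace and stop on an object; the grip force is fixed at half the most. Time passes only in rows, so rows that repeat a pose let the fingers close. It gives the time, the measured TCP pose, the force, the opening and the grip force at its end, in the units of the state.
- robot.get_obs(): the state, without advancing time (a new reading comes with each control period).
- robot.snapshot(name): name is "side" or "top"; returns the picture (400x640x3 uint8, red, green, blue); there is no depth.
- robot.camera_params(name): a dict with "camera_matrix" (3x3 intrinsics, pixels), "distortion" ([k1, k2, p1, p2, k3] as OpenCV has them; the pictures are not rectified), "rvec" (rotation vector, rad) and "tvec" (3), from world to camera coordinates, as OpenCV has them. Camera axes: x right, y down, z forward; pixel columns grow to the right and rows downward; lengths in m; the calibration is good to about 2 mm. A picture is of the moment at which its call begins. camera_params takes no time and is no camera call.
- robot.close_job(): hands the job in; it is judged then, once.
Trained networks look in the newest picture that a camera, given by its name, has taken for a name from the list of things; names that differ only in an ending like _2 or _b are one class to them, and where a whole thing is asked for, a point or a joint stands for the part that bears it (a point fixed in the world has none). Each returns a list of dicts, best first, with "conf" (0 to 1); they miss things now and then, are a little off and sometimes report something else, mostly with a low value. They report only what shows in the picture. A call takes as long as a camera call. They do not tell look-alikes from the thing itself.
- robot.find_in(thing, camera): "extent" ([centre column, centre row, width, height] in pixels, round what is visible of it).
The state is a dict: "time": time; "joint_positions": joint angles; "qvel": joint speeds; "joint_torque": joint torques, N m; "tool_pos": TCP position; "ee_rot": TCP orientation; "wrist_force": force on the tool from outside, world axes, zero at the start; "wrist_torque": the same for the moment, N m; "width": finger opening in m; "finger_force": force on a finger pad.
Only numpy, scipy, OpenCV 4.12 (cv2) and the standard library are available. Lean on these libraries where they do the work, as an engineer would, in place of code of your own. Each camera call takes 0.05 s, during which the arm holds its last target. There are 200 camera calls.

## Working session

There is one attempt and no reset: what is moved stays moved. The work goes in short steps, Python scripts to look and compute and a tool call to move; the robot and the scene stay as the last step left them, time stands still between calls to the robot, and variables do not carry over. Pictures are saved under pics/ and viewed, at most 10 in all, crops included, and the job is handed in when it is done.

Besides the shell and the picture viewer there is one more tool, called after "Request:" as name(argument=value, ...), one argument or row to a line, values as JSON. servo_tool: Moves the arm, as the interface text tells. Scaled input: -1 to 1 covers 0.1 m each way for a shift and pi/2 rad each way for a turn. Its arguments: {"type":"object","properties":{"plan":{"type":"array","items":{"type":"array","items":{"type":"number"}}}},"required":["plan"]}

```bash
mkdir -p pics; cat > h.py <<'E'
import numpy as np,cv2
from bench import robot
def ray(cam,uv,z):
    p=robot.camera_params(cam);K=np.array(p["camera_matrix"]);d=np.array(p["distortion"])
    R=cv2.Rodrigues(np.array(p["rvec"],float))[0];t=np.array(p["tvec"],float).reshape(3)
    n=cv2.undistortPoints(np.array(uv,float).reshape(-1,1,2),K,d).reshape(-1,2)
    c=-R.T@t; D=np.c_[n,np.ones(len(n))]@R
    return c+D*((z-c[2])/D[:,2])[:,None]
def proj(cam,P):
    p=robot.camera_params(cam)
    return cv2.projectPoints(np.array(P,float).reshape(-1,1,3),np.array(p["rvec"],float),np.array(p["tvec"],float),np.array(p["camera_matrix"]),np.array(p["distortion"]))[0].reshape(-1,2)
def snap(cam,name):
    im=robot.snapshot(cam);cv2.imwrite(f"pics/{name}.png",im[:,:,::-1]);return im
E
python3 - <<'E'
from h import *
for c in("top","side"):
    snap(c,c+"0")
    for t in("scraper_center","rack","spatula"):
        for r in robot.find_in(t,c)[:3]:
            e=r["extent"];print(c,t,round(r["conf"],2),np.round(e),np.round(ray(c,[e[:2]],.01),3))
print(robot.get_obs())
E
```

```text
top scraper_center 0.93 [358. 186.  42.  64.] [[ 0.493 -0.099  0.01 ]]
top scraper_center 0.75 [435. 309.  50.  75.] [[ 0.16  -0.313  0.01 ]]
top scraper_center 0.65 [179. 118.  74.  59.] [[0.675 0.407 0.01 ]]
top rack 0.67 [301. 103.  82.  55.] [[0.729 0.066 0.01 ]]
top spatula 0.83 [444. 207.  25.  94.] [[ 0.44 -0.34  0.01]]
side scraper_center 0.6 [321. 183.  48.  22.] [[ 0.489 -0.079  0.01 ]]
side scraper_center 0.49 [399. 145.  18.  21.] [[ 0.22  -0.317  0.01 ]]
side rack 0.85 [245. 210.  60.  60.] [[0.726 0.073 0.01 ]]
side spatula 0.89 [342. 138.  72.  17.] [[ 0.438 -0.327  0.01 ]]
{'time': 0.4, 'joint_positions': array([-1.43409746e+00,  8.73454509e-02,  1.37091813e+00, -7.93715846e-07,
        1.68363227e+00, -1.03085588e-01]), 'qvel': array([ 0.0008139 , -0.00221165, -0.00225299,  0.00026564,  0.00089028,
       -0.00145764]), 'joint_torque': array([-1.52662396e-03, -3.39513552e+01, -3.02111506e+01,  7.17364624e-02,
        2.57988030e-02, -4.94272570e-05]), 'tool_pos': array([ 0.13061414, -0.53419005,  0.19601552]), 'ee_rot': array([-3.14129099e+00, -3.04147955e-05,  2.39784360e-01]), 'wrist_force': array([-0.39814367,  0.60695789, -0.48132751]), 'wrist_torque': array([ 0.00860504, -0.05387295, -0.03616634]), 'finger_force': 0.0, 'width': 0.09433920006812012}
```

View pics/top0.png

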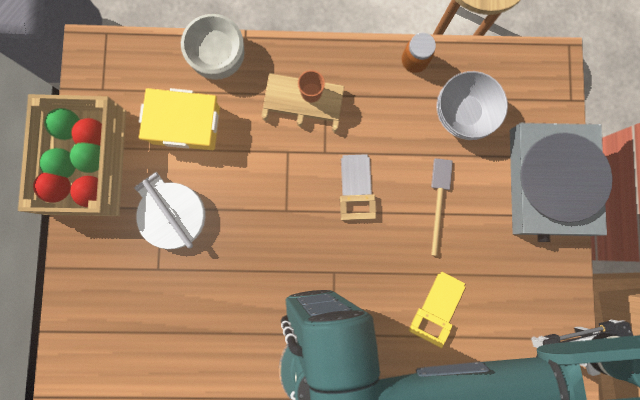

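View pics/side0.png

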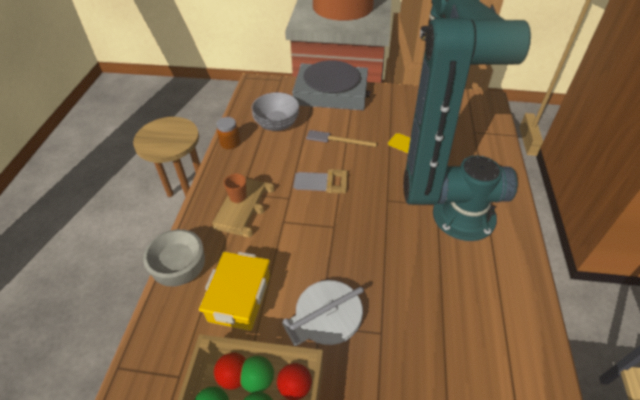

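The top view shows the bamboo-handled scraper (handle about (358,208), blade up to (356,155)). The rack is at (301,100), with its wall points near (265,118), (300,122) and (336,130). The yellow look-alike is at (438,308). I'll enlarge this area to get precise corners.

```bash
python3 - <<'E'
import cv2
im=cv2.imread("pics/top0.png")
c=cv2.resize(im[68:136,255:350],None,fx=6,fy=6,interpolation=cv2.INTER_CUBIC)
d=cv2.resize(im[148:224,332:384],None,fx=7.5,fy=7.5,interpolation=cv2.INTER_CUBIC)
cv2.imwrite("pics/rk.png",c);cv2.imwrite("pics/sc.png",d)
E
```

```text
(no output)
```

View pics/rk.png

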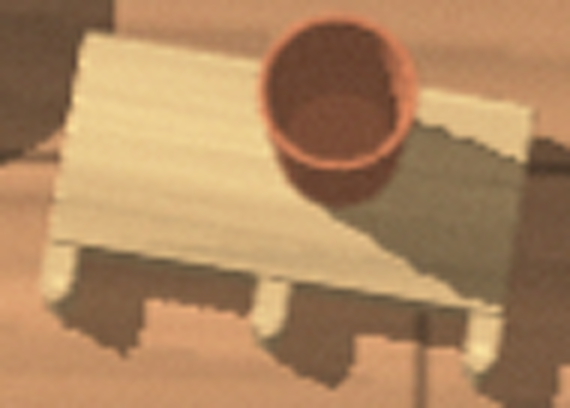

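View pics/sc.png

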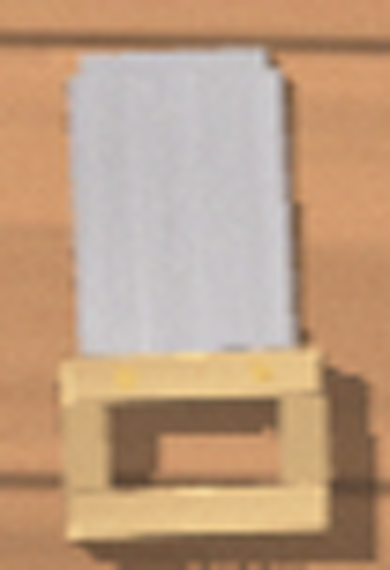

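The crops show the rack roof corners (84,33), (530,108), (52,240), (503,312) and tips at (55,300), (265,335), (482,370). For the scraper I get the front edge (80,55)-(265,48), shoulders (72,78)/(285,70), and the handle corners. I'll fit both poses from these.

```bash
cat > fit.py <<'E'
from h import *
from scipy.optimize import least_squares
def T(p,M):
    M=np.array(M,float);c,s=np.cos(p[2]),np.sin(p[2])
    return np.c_[p[0]+c*M[:,0]-s*M[:,1],p[1]+s*M[:,0]+c*M[:,1],M[:,2]]
def px(a,f,o): return (np.array(a,float)+.5)/f-.5+np.array(o)
def fit(M,uv,p0,cam="top"):
    r=least_squares(lambda p:(proj(cam,T(p,M))-uv).ravel(),p0,loss="soft_l1")
    return r.x,np.round((proj(cam,T(r.x,M))-uv),1).tolist()
E
python3 - <<'E'
from fit import *
R=[(.022,.107,.032),(.022,-.107,.032),(-.007,.1,.032),(-.007,0,.032),(-.007,-.1,.032)]
u=px([(52,240),(503,312),(55,300),(268,335),(482,370)],6,(255,68))
p,e=fit(R,u,[.7,.066,-.1]);print("rack",np.round(p,4),e)
b=px([(84,33),(530,108)],6,(255,68));w=ray("top",b,.032);c,s=np.cos(p[2]),np.sin(p[2])
print((w[:,:2]-p[:2])@np.array([[c,-s],[s,c]]))
print("all walls tips",T(p,R).round(3).tolist())
S=[(.15,.035,.005),(.15,-.035,.005),(.142,.04,.005),(.142,-.04,.005),(.034,.048,.02),(.034,-.048,.02),(-.034,.048,.02),(-.034,-.048,.02)]
u=px([(80,54),(266,47),(71,77),(286,69),(60,362),(322,350),(68,540),(328,528)],7.5,(332,148))
q,e=fit(S,u,[.46,-.1,0]);print("scr",np.round(q,4),e)
q,e=fit(S[:6],u[:6],q);print("scr no rear",np.round(q,4),e)
pr=robot.camera_params("top");print(-cv2.Rodrigues(np.array(pr["rvec"]))[0].T@np.array(pr["tvec"]))
# side-camera check: overlay
im=cv2.imread("pics/side0.png")
for P in (T(p,R),T(q,S)):
    for x in proj("side",P): cv2.circle(im,tuple(int(round(v*8)) for v in x),8,(0,0,255),-1,shift=3)
cv2.imwrite("pics/sideov.png",cv2.resize(im[150:250,200:360],None,fx=5,fy=5,interpolation=cv2.INTER_CUBIC))
E
```

```text
rack [ 0.6686  0.0668 -0.1401] [[-0.3, -0.3], [0.5, -0.0], [-0.1, 0.2], [0.0, 0.1], [-0.1, -0.0]]
[[ 0.12175812  0.10829892]
 [ 0.120393   -0.10316037]]
all walls tips [[0.705, 0.17, 0.032], [0.675, -0.042, 0.032], [0.676, 0.167, 0.032], [0.662, 0.068, 0.032], [0.648, -0.031, 0.032]]
scr [ 0.4336 -0.0979  0.0518] [[0.2, 0.0], [0.2, 0.2], [-0.2, -0.2], [-0.6, 0.0], [0.2, -0.7], [-0.1, -0.2], [0.1, 0.1], [0.2, 0.6]]
scr no rear [ 0.4333 -0.0983  0.0539] [[0.2, 0.2], [0.2, 0.3], [-0.2, -0.0], [-0.6, 0.1], [0.3, -0.6], [-0.0, -0.1]]
[0.30821512 0.02716761 1.3068509 ]
```

View pics/sideov.png

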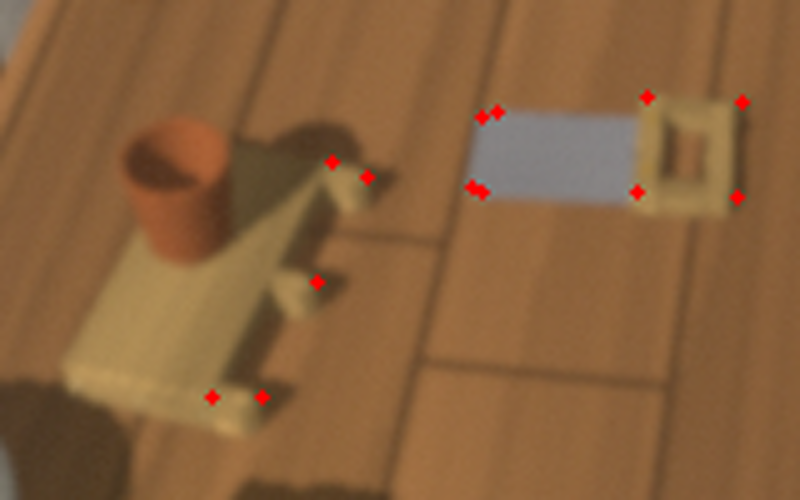

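The top-camera fit is consistent. The side camera shows the same small bias for both objects, so I trust their relative pose. Moving above the scraper opening with the fingers part-closed.

Request:
servo_tool(
  plan=[
    [0.35, -0.31, 0, 0, 0, 0, 26],
    [0.7, -0.62, 0, 0, 0, 0, 26],
    [0.994, -0.88, 0, 0, 0, 0, 26],
    [0.994, -0.88, 0, 0, 0, 0, 26],
  ],
)

```text
time: 0.73
tool_pos: [0.2089, -0.4212, 0.1967]
ee_rot: [-3.141, -0.002, 0.244]
wrist_force: [-0.5, -0.3, 0.8]
width: 0.0709
finger_force: 0.0
```

Request:
servo_tool(
  plan=[
    [0.35, -0.31, 0, 0, 0, 0, 26],
    [0.7, -0.62, 0, 0, 0, 0, 26],
    [0.994, -0.88, 0, 0, 0, 0, 26],
    [0.994, -0.88, 0, 0, 0, 0, 26],
  ],
)

```text
time: 1.07
tool_pos: [0.2844, -0.3123, 0.1968]
ee_rot: [-3.141, -0.003, 0.245]
wrist_force: [0.9, 0.3, -0.3]
width: 0.0441
finger_force: 0.0
```

Request:
servo_tool(
  plan=[
    [0.35, -0.31, 0, 0, 0, 0, 26],
    [0.7, -0.62, 0, 0, 0, 0, 26],
    [0.994, -0.88, 0, 0, 0, 0, 26],
    [0.994, -0.88, 0, 0, 0, 0, 26],
  ],
)

```text
time: 1.4
tool_pos: [0.36, -0.2032, 0.1966]
ee_rot: [-3.141, -0.003, 0.246]
wrist_force: [0.3, 0.3, 0.3]
width: 0.0264
finger_force: 0.0
```

Request:
servo_tool(
  plan=[
    [0.35, -0.31, 0.3, 0, 0, 0.06, 26],
    [0.7, -0.62, 0.6, 0, 0, 0.119, 26],
    [0.994, -0.88, 0.9, 0, 0, 0.119, 26],
    [0.994, -0.88, 0.9, 0, 0, 0.119, 26],
    [0.994, -0.88, 0.9, 0, 0, 0.119, 26],
    [0.994, -0.88, 0.9, 0, 0, 0.119, 26],
  ],
)

```text
time: 1.9
tool_pos: [0.4326, -0.0976, 0.1047]
ee_rot: [-3.141, 0.004, 0.055]
wrist_force: [0.5, -0.6, 0.4]
width: 0.0263
finger_force: 0.0
```

Request:
servo_tool(
  plan=[
    [0, 0, 0.3, 0, 0, 0, 26],
    [0, 0, 0.5, 0, 0, 0, 26],
    [0, 0, 0.6, 0, 0, 0, 26],
    [0, 0, 0.6, 0, 0, 0, 26],
    [0, 0, 0.6, 0, 0, 0, 26],
  ],
)

```text
time: 2.32
tool_pos: [0.4335, -0.0992, 0.0471]
ee_rot: [3.141, -0.001, 0.051]
wrist_force: [0.4, 0.6, -0.0]
width: 0.0258
finger_force: 0.0
```

```bash
python3 - <<'E'
from h import *
im=snap("side","s1")[:,:,::-1];cv2.imwrite("pics/s1c.png",cv2.resize(im[120:220,260:420],None,fx=5,fy=5,interpolation=cv2.INTER_CUBIC))
E
```

```text
(no output)
```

View pics/s1c.png

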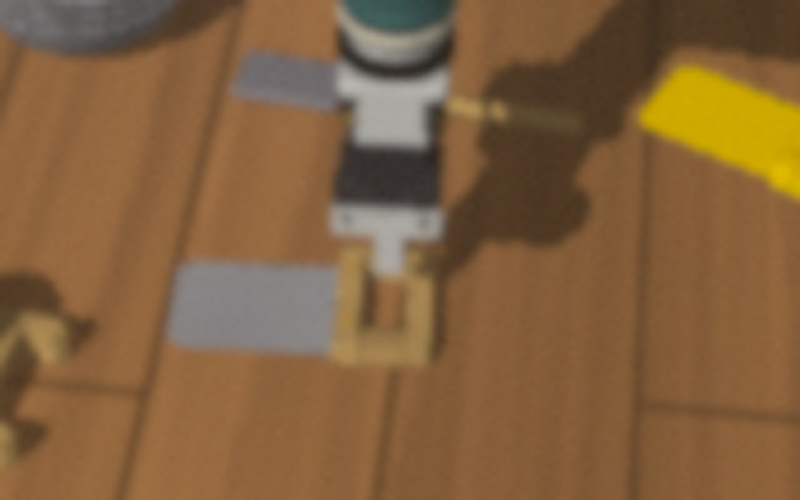

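The fingers are centred over the opening in x (about col 390 against 387). The left fingertip, 10 mm above the frame, falls inside the opening. Descending gently.

Request:
servo_tool(
  plan=[
    [0, 0, 0.07, 0, 0, 0, 26],
    [0, 0, 0.13, 0, 0, 0, 26],
    [0, 0, 0.19, 0, 0, 0, 26],
    [0, 0, 0.25, 0, 0, 0, 26],
    [0, 0, 0.25, 0, 0, 0, 26],
  ],
)

```text
time: 2.78
tool_pos: [0.4321, -0.0975, 0.0195]
ee_rot: [-3.141, 0.003, 0.053]
wrist_force: [-0.7, 0.5, 0.2]
width: 0.0263
finger_force: 0.0
```

Request:
servo_tool(
  plan=[
    [0, 0, 0, 0, 0, 0, 32],
    [0, 0, 0, 0, 0, 0, 38],
    [0, 0, 0, 0, 0, 0, 44],
    [0, 0, 0, 0, 0, 0, 44],
    [0, 0, 0, 0, 0, 0, 44],
    [0, 0, 0, 0, 0, 0, 44],
  ],
)

```text
time: 3.28
tool_pos: [0.4334, -0.098, 0.0214]
ee_rot: [3.141, -0.0, 0.053]
wrist_force: [-0.8, -0.7, -0.2]
width: 0.0441
finger_force: 0.0
```

Request:
servo_tool(
  plan=[
    [0, 0, 0, 0, 0, 0, 48],
    [0, 0, 0, 0, 0, 0, 52],
    [0, 0, 0, 0, 0, 0, 56],
    [0, 0, 0, 0, 0, 0, 56],
    [0, 0, 0, 0, 0, 0, 56],
    [0, 0, 0, 0, 0, 0, 56],
  ],
)

```text
time: 3.78
tool_pos: [0.4332, -0.0979, 0.0212]
ee_rot: [3.142, 0.0, 0.053]
wrist_force: [0.9, -0.2, -0.3]
width: 0.0559
finger_force: 0.0
```

Request:
servo_tool(
  plan=[
    [0, 0, 0, 0, 0, 0, 60],
    [0, 0, 0, 0, 0, 0, 64],
    [0, 0, 0, 0, 0, 0, 68],
    [0, 0, 0, 0, 0, 0, 68],
    [0, 0, 0, 0, 0, 0, 68],
    [0, 0, 0, 0, 0, 0, 68],
  ],
)

```text
time: 4.28
tool_pos: [0.4333, -0.0979, 0.0212]
ee_rot: [3.141, -0.0, 0.053]
wrist_force: [0.6, 0.9, -0.2]
width: 0.0682
finger_force: 0.0
```

```bash
python3 - <<'E'
from h import *
a=snap("side","s2")[:,:,::-1];b=snap("top","t2")[:,:,::-1]
a=cv2.resize(a[140:220,270:370],(500,400),interpolation=cv2.INTER_CUBIC);b=cv2.resize(b[150:230,330:390],(300,400),interpolation=cv2.INTER_CUBIC)
cv2.imwrite("pics/s2c.png",np.hstack([a,b]))
E
```

```text
(no output)
```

View pics/s2c.png

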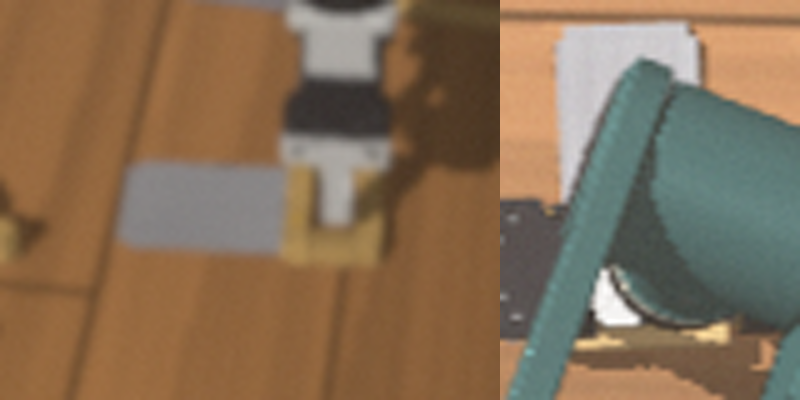

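The left finger stands inside the opening near its end. I'll keep spreading to see whether it stops on the ends.

Request:
servo_tool(
  plan=[
    [0, 0, 0, 0, 0, 0, 71],
    [0, 0, 0, 0, 0, 0, 74],
    [0, 0, 0, 0, 0, 0, 74],
    [0, 0, 0, 0, 0, 0, 74],
  ],
)

```text
time: 4.72
tool_pos: [0.4332, -0.0979, 0.0212]
ee_rot: [3.142, -0.0, 0.053]
wrist_force: [0.1, 0.0, -0.3]
width: 0.0738
finger_force: 0.0
```

```bash
python3 - <<'E'
from h import *
a=snap("side","s3")[:,:,::-1]
o=cv2.imread("pics/s2.png");z=cv2.imread("pics/s1.png")
f=lambda q:cv2.resize(q[150:210,285:350],(390,360),interpolation=cv2.INTER_CUBIC)
cv2.imwrite("pics/s3c.png",np.hstack([f(z),f(a)]))
for t in["scraper_center"]:
  for r in robot.find_in(t,"side")[:2]:print(r)
print(proj("side",[[.4335,-.0979+.033,.02],[.4335,-.0979+.033,0],[.4335,-.0979-.033,.02],[.4335,-.0979+.048,.02]]))
E
```

```text
[[336.4212033  185.4194539 ]
 [336.32557602 189.3524904 ]
 [338.41997994 172.05216239]
 [335.95049274 188.56663401]]
```

View pics/s3c.png

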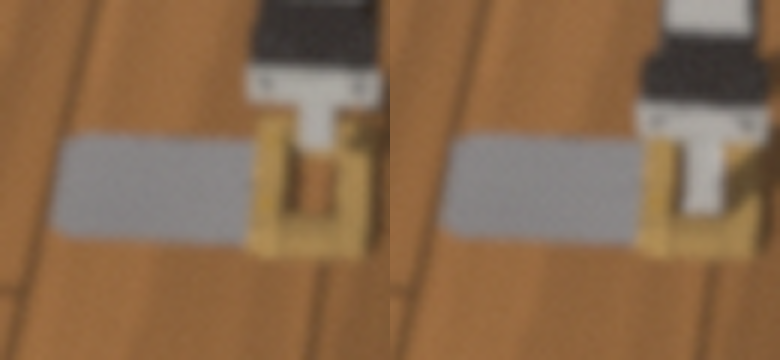

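```bash
python3 - <<'E'
from h import *
o=robot.get_obs();print(o["joint_positions"],o["tool_pos"])
print("finger outer bottom L now",proj("side",[[.433,-.098+.0495,.004],[.433,-.098+.037,.004],[.433,-.098+.037,.04],[.433,-.098+.0495,.04],[.433,-.098-.037,.004],[.433,-.01,.101]]).round(1).tolist())
print("s1",proj("side",[[.433,-.098+.0255,.030],[.433,-.098+.013,.03],[.433,-.098-.0255,.030]]).round(1).tolist())
E
```

```text
[-3.50021327e-01 -4.30471641e-02  1.86141618e+00 -9.25888379e-05
  1.32324388e+00  1.16795142e+00] [ 0.43324017 -0.09793643  0.02114271]
finger outer bottom L now [[336.0, 192.0], [336.4, 189.4], [336.5, 182.2], [336.1, 184.9], [338.6, 174.4], [335.2, 180.5]]
s1 [[336.9, 181.9], [337.2, 179.3], [338.4, 171.5]]
```

```bash
python3 - <<'E'
from h import *
c=np.array([.433,-.098,0])
y=np.array([-.053,.9986,0]);x=np.array([.9986,.053,0])
def body(h): return [c+np.array(h)+sx*x*.0375+sy*y*.0885+[0,0,.101] for sx in(-1,1) for sy in(-1,1)]
H={"A":((0,0,0),(0,0,255)),"B":((0,0,.037),(0,255,0)),"C":((0,-.037,0),(255,0,0))}
out=[]
for cam,f,(u0,v0,w,h) in(("top","t2",(310,160,90,70)),("side","s3",(300,135,70,70))):
    im=cv2.resize(cv2.imread(f"pics/{f}.png")[v0:v0+h,u0:u0+w],None,fx=5,fy=5,interpolation=cv2.INTER_CUBIC)
    for k,(hh,col) in H.items():
        P=proj(cam,body(hh));print(cam,k,P.round(1).tolist())
        for q in P: cv2.circle(im,tuple(int(v) for v in ((q-[u0,v0]+.5)*5)),3,col,-1)
    out.append(im)
cv2.imwrite("pics/cmp.png",np.hstack(out))
E
```

```text
top A [[395.6, 217.4], [327.0, 219.7], [394.1, 188.6], [326.0, 190.8]]
top B [[398.2, 216.3], [327.5, 218.7], [396.6, 186.7], [326.4, 188.9]]
top C [[409.9, 217.7], [341.4, 220.0], [408.3, 188.9], [340.2, 191.1]]
side A [[350.0, 145.0], [348.2, 181.3], [328.7, 144.0], [325.0, 180.1]]
side B [[350.5, 136.9], [348.6, 173.2], [328.7, 135.9], [325.0, 172.0]]
side C [[350.9, 138.1], [349.2, 173.2], [329.9, 137.2], [326.4, 172.1]]
```

View pics/cmp.png

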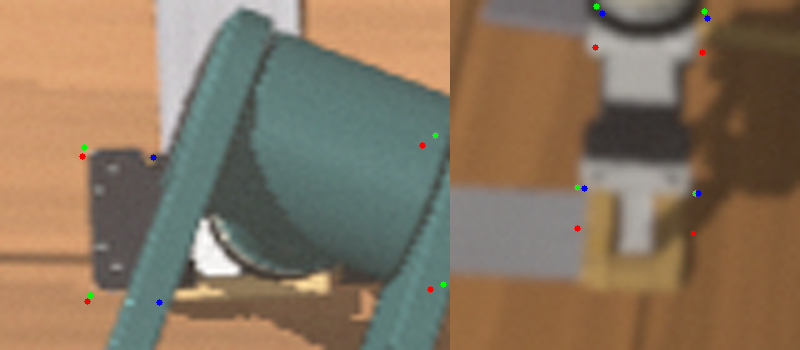

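The overlay settles it: the gripper stands about 37 mm higher than its reported TCP (green hypothesis), and x and y are right. The fingers were still above the frame. I'll close them and go down gently, watching the force.

Request:
servo_tool(
  plan=[
    [0, 0, 0, 0, 0, 0, 26],
    [0, 0, 0, 0, 0, 0, 26],
    [0, 0, 0, 0, 0, 0, 26],
    [0, 0, 0, 0, 0, 0, 26],
    [0, 0, 0, 0, 0, 0, 26],
    [0, 0, 0, 0, 0, 0, 26],
    [0, 0, 0, 0, 0, 0, 26],
    [0, 0, 0.03, 0, 0, 0, 26],
    [0, 0, 0.06, 0, 0, 0, 26],
    [0, 0, 0.09, 0, 0, 0, 26],
    [0, 0, 0.12, 0, 0, 0, 26],
    [0, 0, 0.15, 0, 0, 0, 26],
  ],
)

```text
time: 5.82
tool_pos: [0.4331, -0.0979, 0.0056]
ee_rot: [-3.141, 0.0, 0.053]
wrist_force: [0.0, 0.7, 0.7]
width: 0.0261
finger_force: 0.0
```

Request:
servo_tool(
  plan=[
    [0, 0, 0.02, 0, 0, 0, 26],
    [0, 0, 0.04, 0, 0, 0, 26],
    [0, 0, 0.06, 0, 0, 0, 26],
    [0, 0, 0.08, 0, 0, 0, 26],
    [0, 0, 0.08, 0, 0, 0, 26],
  ],
)

```text
time: 6.23
tool_pos: [0.433, -0.0978, -0.0023]
ee_rot: [-3.141, 0.001, 0.053]
wrist_force: [0.2, -0.5, 0.3]
width: 0.0264
finger_force: 0.0
```

Reported z is below what a table at z=0 would allow, which confirms the offset. I'll keep lowering in small steps.

Request:
servo_tool(
  plan=[
    [0, 0, 0.02, 0, 0, 0, 26],
    [0, 0, 0.04, 0, 0, 0, 26],
    [0, 0, 0.06, 0, 0, 0, 26],
    [0, 0, 0.06, 0, 0, 0, 26],
  ],
)

```text
time: 6.57
tool_pos: [0.4329, -0.0978, -0.0083]
ee_rot: [-3.141, 0.001, 0.053]
wrist_force: [-0.5, 0.5, -0.6]
width: 0.0262
finger_force: 0.0
```

Request:
servo_tool(
  plan=[
    [0, 0, 0.01, 0, 0, 0, 26],
    [0, 0, 0.02, 0, 0, 0, 26],
    [0, 0, 0.03, 0, 0, 0, 26],
    [0, 0, 0.03, 0, 0, 0, 26],
  ],
)

```text
time: 6.9
tool_pos: [0.4334, -0.098, -0.0091]
ee_rot: [3.141, 0.0, 0.053]
wrist_force: [-3.8, 2.2, 10.7]
width: 0.0261
finger_force: 5.1
```

Request:
servo_tool(
  plan=[
    [0, 0, 0, 0, 0, 0, 32],
    [0, 0, 0, 0, 0, 0, 36],
    [0, 0, 0, 0, 0, 0, 40],
    [0, 0, 0, 0, 0, 0, 44],
    [0, 0, 0, 0, 0, 0, 48],
    [0, 0, 0, 0, 0, 0, 48],
    [0, 0, 0, 0, 0, 0, 48],
    [0, 0, 0, 0, 0, 0, 48],
  ],
)

```text
time: 7.57
tool_pos: [0.435, -0.0994, -0.009]
ee_rot: [3.138, -0.004, 0.053]
wrist_force: [-0.4, -1.3, 5.4]
width: 0.0421
finger_force: 30.7
```

The fingertips found the table (10.7 N) and the spread stopped at 42 mm with 30 N, which matches the 66 mm opening: it's hooked. I'll ease off the downward pressure and slide sideways to line up with the right slot.

Request:
servo_tool(
  plan=[
    [0, 0, -0.012, 0, 0, 0, 48],
    [0.015, -0.08, -0.012, 0, 0, 0, 48],
    [0.03, -0.18, -0.012, 0, 0, 0, 48],
    [0.04, -0.28, -0.012, 0, 0, 0, 48],
    [0.05, -0.38, -0.012, 0, 0, 0, 48],
    [0.06, -0.48, -0.012, 0, 0, 0, 48],
    [0.07, -0.58, -0.012, 0, 0, 0, 48],
    [0.08, -0.68, -0.012, 0, 0, 0, 48],
    [0.091, -0.726, -0.012, 0, 0, 0, 48],
    [0.091, -0.726, -0.012, 0, 0, 0, 48],
  ],
)

```text
time: 8.4
tool_pos: [0.4389, -0.0234, -0.0089]
ee_rot: [3.141, -0.001, 0.055]
wrist_force: [-0.5, -1.4, 6.5]
width: 0.0422
finger_force: 30.1
```

Request:
servo_tool(
  plan=[
    [0.01, -0.08, 0, 0, 0, 0.015, 48],
    [0.02, -0.18, 0, 0, 0, 0.03, 48],
    [0.03, -0.28, 0, 0, 0, 0.05, 48],
    [0.05, -0.38, 0, 0, 0, 0.07, 48],
    [0.06, -0.48, 0, 0, 0, 0.09, 48],
    [0.07, -0.58, 0, 0, 0, 0.105, 48],
    [0.08, -0.68, 0, 0, 0, 0.115, 48],
    [0.091, -0.726, 0, 0, 0, 0.123, 48],
    [0.091, -0.726, 0, 0, 0, 0.123, 48],
    [0.091, -0.726, 0, 0, 0, 0.123, 48],
  ],
)

```text
time: 9.23
tool_pos: [0.4437, 0.0494, -0.0089]
ee_rot: [-3.141, -0.0, -0.139]
wrist_force: [0.1, -2.3, 7.5]
width: 0.042
finger_force: 30.1
```

```bash
python3 - <<'E'
from h import *
a=snap("side","s4")[:,:,::-1];b=snap("top","t4")[:,:,::-1]
a=cv2.resize(a[150:245,205:355],(600,380),interpolation=cv2.INTER_CUBIC)
b=cv2.resize(b[70:220,255:385],(190,219));b=cv2.copyMakeBorder(b,0,161,0,0,cv2.BORDER_CONSTANT)
cv2.imwrite("pics/s4c.png",np.hstack([a,b]));o=robot.get_obs();print(o["tool_pos"],o["ee_rot"],o["wrist_force"],o["finger_force"])
E
```

```text
[ 0.44375062  0.04943605 -0.008847  ] [-3.14110211e+00 -2.98023696e-04 -1.39101310e-01] [-0.07848582 -0.92138106  7.32663253] 30.12394438876072
```

Slid and turned as planned. Checking the blade's real pose against the rack numerically.

```bash
cat > blade.py <<'E'
from fit import *
def blade(cam,f,p0):
    im=cv2.imread(f"pics/{f}.png").astype(int);mx,mn=im.max(2),im.min(2)
    m=((mx-mn<35)&(mx>90)&(mx<225)).astype(np.uint8)
    S=np.array([(.15,.035,.005),(.15,-.035,.005),(.142,-.04,.005),(.036,-.04,.005),(.036,.04,.005),(.142,.04,.005)])
    best=None
    def sc(p):
        q=proj(cam,T(p,S));Z=np.zeros((1600,2560),np.uint8);cv2.fillPoly(Z,[np.int32((q+.5)*4)],1)
        c=cv2.resize(Z.astype(np.float32),(640,400),interpolation=cv2.INTER_AREA)
        k=cv2.dilate((c>0).astype(np.uint8),np.ones((9,9)));return (np.abs(c-m)*k).sum()
    p=np.array(p0,float)
    for st in((.006,.006,.03),(.003,.003,.015),(.0015,.0015,.008),(.0008,.0008,.004)):
        import itertools
        p=min((p+np.array(s)*st for s in itertools.product((-2,-1,0,1,2),repeat=3)),key=sc)
    return p.round(4),round(float(sc(p)),1)
E
python3 - <<'E'
from blade import *
print("orig top",blade("top","top0",[.4335,-.098,.053]));print("orig side",blade("side","side0",[.4335,-.098,.053]))
print("now top",blade("top","t4",[.4437,.0494,-.139]));print("now side",blade("side","s4",[.4437,.0494,-.139]))
E
```

```text
orig top (array([ 0.4335, -0.0972,  0.045 ]), 41.2)
orig side (array([ 0.4372, -0.0958,  0.061 ]), 30.9)
now top (array([ 0.4422,  0.0389, -0.048 ]), 414.4)
now side (array([ 0.4467,  0.0516, -0.127 ]), 98.9)
```

The blade is where intended (side view, bias corrected: 0.443, 0.0495, -0.135). Advancing to the mouth with a 1.5 mm lateral correction.

Request:
servo_tool(
  plan=[
    [0.06, 0.005, -0.006, 0, 0, 0, 48],
    [0.14, 0.015, -0.006, 0, 0, 0, 48],
    [0.22, 0.015, -0.006, 0, 0, 0, 48],
    [0.3, 0.015, -0.006, 0, 0, 0, 48],
    [0.38, 0.015, -0.006, 0, 0, 0, 48],
    [0.46, 0.015, -0.006, 0, 0, 0, 48],
    [0.54, 0.015, -0.006, 0, 0, 0, 48],
    [0.58, 0.015, -0.006, 0, 0, 0, 48],
    [0.58, 0.015, -0.006, 0, 0, 0, 48],
  ],
)

```text
time: 10.08
tool_pos: [0.4984, 0.0407, -0.0088]
ee_rot: [-3.14, 0.007, -0.139]
wrist_force: [-5.7, 0.5, 10.8]
width: 0.0422
finger_force: 30.2
```

Request:
servo_tool(
  plan=[
    [0.03, 0, 0, 0, 0, 0, 48],
    [0.06, 0, 0, 0, 0, 0, 48],
    [0.09, 0, 0, 0, 0, 0, 48],
    [0.12, 0, 0, 0, 0, 0, 48],
    [0.15, 0, 0, 0, 0, 0, 48],
    [0.18, 0, 0, 0, 0, 0, 48],
    [0.21, 0, 0, 0, 0, 0, 48],
    [0.24, 0, 0, 0, 0, 0, 48],
    [0.24, 0, 0, 0, 0, 0, 48],
  ],
)

```text
time: 10.83
tool_pos: [0.5214, 0.0376, -0.0088]
ee_rot: [-3.14, 0.008, -0.139]
wrist_force: [-7.2, 0.4, 11.7]
width: 0.0418
finger_force: 30.2
```

Request:
servo_tool(
  plan=[
    [0, 0, -0.01, 0, 0, 0, 48],
    [0.03, 0, -0.01, 0, 0, 0, 48],
    [0.06, 0, -0.01, 0, 0, 0, 48],
    [0.09, 0, -0.01, 0, 0, 0, 48],
    [0.12, 0, -0.01, 0, 0, 0, 48],
    [0.15, 0, -0.01, 0, 0, 0, 48],
    [0.18, 0, -0.01, 0, 0, 0, 48],
    [0.21, 0, -0.01, 0, 0, 0, 48],
    [0.24, 0, -0.01, 0, 0, 0, 48],
    [0.24, 0, -0.01, 0, 0, 0, 48],
  ],
)

```text
time: 11.67
tool_pos: [0.5467, 0.0337, -0.0087]
ee_rot: [-3.14, 0.005, -0.139]
wrist_force: [-4.0, 0.9, 5.6]
width: 0.042
finger_force: 30.1
```

Request:
servo_tool(
  plan=[
    [0.02, 0, 0, 0, 0, 0, 48],
    [0.04, 0, 0, 0, 0, 0, 48],
    [0.06, 0, 0, 0, 0, 0, 48],
    [0.08, 0, 0, 0, 0, 0, 48],
    [0.1, 0, 0, 0, 0, 0, 48],
    [0.11, 0, 0, 0, 0, 0, 48],
    [0.11, 0, 0, 0, 0, 0, 48],
  ],
)

```text
time: 12.25
tool_pos: [0.5574, 0.032, -0.0087]
ee_rot: [-3.14, 0.005, -0.14]
wrist_force: [-4.2, 0.5, 4.9]
width: 0.0419
finger_force: 30.1
```

Request:
servo_tool(
  plan=[
    [0.01, 0, 0, 0, 0, 0, 48],
    [0.02, 0, 0, 0, 0, 0, 48],
    [0.03, 0, 0, 0, 0, 0, 48],
    [0.03, 0, 0, 0, 0, 0, 48],
  ],
)

```text
time: 12.58
tool_pos: [0.5576, 0.032, -0.0088]
ee_rot: [-3.141, 0.011, -0.139]
wrist_force: [-11.9, 1.6, 10.3]
width: 0.042
finger_force: 30.1
```

The blade stopped at 45 mm in, with the force rising to 12 N: the right slot is blocked. I'll draw it out, then move left by 100 mm.

Request:
servo_tool(
  plan=[
    [-0.04, 0, 0, 0, 0, 0, 48],
    [-0.1, 0, 0, 0, 0, 0, 48],
    [-0.18, 0, 0, 0, 0, 0, 48],
    [-0.26, 0, 0, 0, 0, 0, 48],
    [-0.34, 0, 0, 0, 0, 0, 48],
    [-0.42, 0, 0, 0, 0, 0, 48],
    [-0.5, 0, 0, 0, 0, 0, 48],
    [-0.58, 0, 0, 0, 0, 0, 48],
    [-0.66, 0, 0, 0, 0, 0, 48],
    [-0.73, 0, 0, 0, 0, 0, 48],
    [-0.75, 0, 0, 0, 0, 0, 48],
    [-0.75, 0, 0, 0, 0, 0, 48],
  ],
)

```text
time: 13.58
tool_pos: [0.4871, 0.0404, -0.0081]
ee_rot: [3.142, 0.001, -0.14]
wrist_force: [-1.0, -0.4, -2.6]
width: 0.0422
finger_force: 30.1
```

Request:
servo_tool(
  plan=[
    [0, -0.06, 0, 0, 0, 0, 48],
    [0, -0.16, 0, 0, 0, 0, 48],
    [0, -0.26, 0, 0, 0, 0, 48],
    [0, -0.36, 0, 0, 0, 0, 48],
    [0, -0.46, 0, 0, 0, 0, 48],
    [0, -0.56, 0, 0, 0, 0, 48],
    [0, -0.66, 0, 0, 0, 0, 48],
    [0, -0.76, 0, 0, 0, 0, 48],
    [0, -0.86, 0, 0, 0, 0, 48],
    [0, -0.96, 0, 0, 0, 0, 48],
    [0, -1.0, 0, 0, 0, 0, 48],
    [0, -1.0, 0, 0, 0, 0, 48],
  ],
)

```text
time: 14.58
tool_pos: [0.5022, 0.1405, -0.008]
ee_rot: [-3.141, -0.0, -0.139]
wrist_force: [0.3, -0.6, -0.8]
width: 0.0419
finger_force: 30.0
```

```bash
python3 - <<'E'
from blade import *
snap("side","s5");o=robot.get_obs();t=o["tool_pos"];print(t,o["ee_rot"],o["wrist_force"])
c,s=np.cos(-.1401),np.sin(-.1401);d=t[:2]-[.6686,.0668];print("rack",c*d[0]+s*d[1],-s*d[0]+c*d[1])
print(blade("side","s5",[t[0],t[1],o["ee_rot"][2]]))
E
```

```text
[ 0.50212945  0.13985385 -0.00807267] [ 3.14155063e+00 -2.92445057e-05 -1.39143148e-01] [ 0.09969807  1.01255635 -2.14249734]
rack -0.1750408687234326 0.04909177059006353
(array([ 0.5051,  0.1421, -0.1231]), 138.8)
```

Aligned with the left slot. I'll settle 0.6 mm down onto the table, then go in gently.

Request:
servo_tool(
  plan=[
    [0, -0.005, 0.006, 0, 0, 0, 48],
    [0.03, -0.005, 0.006, 0, 0, 0, 48],
    [0.08, -0.005, 0.006, 0, 0, 0, 48],
    [0.13, -0.005, 0.006, 0, 0, 0, 48],
    [0.17, -0.005, 0.006, 0, 0, 0, 48],
    [0.2, -0.005, 0.006, 0, 0, 0, 48],
    [0.23, -0.005, 0.006, 0, 0, 0, 48],
    [0.26, -0.005, 0.006, 0, 0, 0, 48],
    [0.29, -0.005, 0.006, 0, 0, 0, 48],
    [0.32, -0.005, 0.006, 0, 0, 0, 48],
    [0.35, -0.005, 0.006, 0, 0, 0, 48],
    [0.35, -0.005, 0.006, 0, 0, 0, 48],
  ],
)

```text
time: 15.63
tool_pos: [0.5377, 0.1347, -0.0085]
ee_rot: [3.142, -0.001, -0.14]
wrist_force: [0.7, -0.2, -0.5]
width: 0.042
finger_force: 30.1
```

Request:
servo_tool(
  plan=[
    [0.03, 0, 0, 0, 0, 0, 48],
    [0.06, 0, 0, 0, 0, 0, 48],
    [0.09, 0, 0, 0, 0, 0, 48],
    [0.12, 0, 0, 0, 0, 0, 48],
    [0.15, 0, 0, 0, 0, 0, 48],
    [0.18, 0, 0, 0, 0, 0, 48],
    [0.21, 0, 0, 0, 0, 0, 48],
    [0.24, 0, 0, 0, 0, 0, 48],
    [0.26, 0, 0, 0, 0, 0, 48],
    [0.26, 0, 0, 0, 0, 0, 48],
  ],
)

```text
time: 16.47
tool_pos: [0.5633, 0.1311, -0.0086]
ee_rot: [3.142, -0.001, -0.14]
wrist_force: [0.8, 0.6, -1.2]
width: 0.0421
finger_force: 30.1
```

Request:
servo_tool(
  plan=[
    [0.02, 0, 0, 0, 0, 0, 48],
    [0.04, 0, 0, 0, 0, 0, 48],
    [0.06, 0, 0, 0, 0, 0, 48],
    [0.08, 0, 0, 0, 0, 0, 48],
    [0.1, 0, 0, 0, 0, 0, 48],
    [0.12, 0, 0, 0, 0, 0, 48],
    [0.14, 0, 0, 0, 0, 0, 48],
    [0.16, 0, 0, 0, 0, 0, 48],
    [0.16, 0, 0, 0, 0, 0, 48],
  ],
)

```text
time: 17.22
tool_pos: [0.579, 0.1289, -0.0086]
ee_rot: [3.142, -0.001, -0.14]
wrist_force: [1.4, -0.3, -0.7]
width: 0.0422
finger_force: 30.1
```

Request:
servo_tool(
  plan=[
    [0.03, 0, 0.005, 0, 0, 0, 48],
    [0.06, 0, 0.005, 0, 0, 0, 48],
    [0.09, 0, 0.005, 0, 0, 0, 48],
    [0.12, 0, 0.005, 0, 0, 0, 48],
    [0.15, 0, 0.005, 0, 0, 0, 48],
    [0.18, 0, 0.005, 0, 0, 0, 48],
    [0.21, 0, 0.005, 0, 0, 0, 48],
    [0.24, 0, 0.005, 0, 0, 0, 48],
    [0.27, 0, 0.005, 0, 0, 0, 48],
    [0.3, 0, 0.005, 0, 0, 0, 48],
    [0.3, 0, 0.005, 0, 0, 0, 48],
  ],
)

```text
time: 18.13
tool_pos: [0.609, 0.1247, -0.0088]
ee_rot: [3.142, -0.001, -0.14]
wrist_force: [-2.8, -0.6, 4.7]
width: 0.0424
finger_force: 30.1
```

Request:
servo_tool(
  plan=[
    [0.03, 0, 0, 0, 0, 0, 48],
    [0.06, 0, 0, 0, 0, 0, 48],
    [0.09, 0, 0, 0, 0, 0, 48],
    [0.12, 0, 0, 0, 0, 0, 48],
    [0.15, 0, 0, 0, 0, 0, 48],
    [0.17, 0, 0, 0, 0, 0, 48],
    [0.19, 0, 0, 0, 0, 0, 48],
    [0.21, 0, 0, 0, 0, 0, 48],
    [0.21, 0, 0, 0, 0, 0, 48],
  ],
)

```text
time: 18.88
tool_pos: [0.6292, 0.1218, -0.0088]
ee_rot: [3.141, -0.0, -0.14]
wrist_force: [-4.2, -0.5, 4.7]
width: 0.0423
finger_force: 30.1
```

Request:
servo_tool(
  plan=[
    [0.01, 0, 0, 0, 0, 0, 48],
    [0.02, 0, 0, 0, 0, 0, 48],
    [0.03, 0, 0, 0, 0, 0, 48],
    [0.04, 0, 0, 0, 0, 0, 48],
    [0.05, 0, 0, 0, 0, 0, 48],
    [0.05, 0, 0, 0, 0, 0, 48],
  ],
)

```text
time: 19.38
tool_pos: [0.6334, 0.1212, -0.0088]
ee_rot: [3.141, 0.001, -0.14]
wrist_force: [-5.8, 0.7, 6.8]
width: 0.0421
finger_force: 30.1
```

Request:
servo_tool(
  plan=[
    [0.01, 0, 0, 0, 0, 0, 48],
    [0.02, 0, 0, 0, 0, 0, 48],
    [0.02, 0, 0, 0, 0, 0, 48],
  ],
)

```text
time: 19.63
tool_pos: [0.6334, 0.1212, -0.0088]
ee_rot: [3.141, 0.006, -0.14]
wrist_force: [-11.1, 2.2, 9.2]
width: 0.0421
finger_force: 30.1
```

The blade stopped at the expected home position (centre 42.4 mm before the mouth) and the force rose to 11 N. Releasing, then lifting.

Request:
servo_tool(
  plan=[
    [0.02, 0, 0, 0, 0, 0, 38],
    [0.02, 0, 0, 0, 0, 0, 34],
    [0.015, 0, 0, 0, 0, 0, 30],
    [0, 0, 0, 0, 0, 0, 28],
    [-0.01, 0, 0, 0, 0, 0, 28],
    [-0.01, 0, 0, 0, 0, 0, 28],
  ],
)

```text
time: 20.13
tool_pos: [0.6358, 0.1209, -0.0089]
ee_rot: [-3.141, -0.002, -0.14]
wrist_force: [1.0, -0.0, 0.5]
width: 0.028
finger_force: 0.7
```

Request:
servo_tool(
  plan=[
    [0, 0, -0.05, 0, 0, 0, 28],
    [0, 0, -0.1, 0, 0, 0, 28],
    [0, 0, -0.2, 0, 0, 0, 28],
    [0, 0, -0.35, 0, 0, 0, 28],
    [0, 0, -0.6, 0, 0, 0, 28],
    [0, 0, -0.9, 0, 0, 0, 28],
    [0, 0, -1, 0, 0, 0, 28],
    [0, 0, -1, 0, 0, 0, 28],
  ],
)

```text
time: 20.8
tool_pos: [0.6376, 0.1213, 0.0961]
ee_rot: [-3.139, -0.009, -0.14]
wrist_force: [0.1, -0.3, 0.1]
width: 0.028
finger_force: 0.0
```

Request:
servo_tool(
  plan=[
    [-0.3, 0, -0.2, 0, 0, 0, 28],
    [-0.6, 0, -0.4, 0, 0, 0, 28],
    [-1, 0, -0.5, 0, 0, 0, 28],
    [-1, 0, -0.5, 0, 0, 0, 28],
  ],
)

```text
time: 21.13
tool_pos: [0.5302, 0.1361, 0.1412]
ee_rot: [-3.141, 0.004, -0.138]
wrist_force: [-0.1, 0.1, -0.1]
width: 0.028
finger_force: 0.0
```

Request:
servo_tool(
  plan=[
    [-0.3, 0.3, 0, 0, 0, 0, 28],
    [-0.6, 0.6, 0, 0, 0, 0, 28],
    [-0.8, 1, 0, 0, 0, 0, 28],
    [-0.8, 1, 0, 0, 0, 0, 28],
  ],
)

```text
time: 21.47
tool_pos: [0.4385, 0.0439, 0.1386]
ee_rot: [3.138, 0.005, -0.143]
wrist_force: [-0.1, -0.3, -0.3]
width: 0.0279
finger_force: 0.0
```

Request:
servo_tool(
  plan=[
    [0, 0.3, 0, 0, 0, 0, 28],
    [0, 0.6, 0, 0, 0, 0, 28],
    [0, 1, 0, 0, 0, 0, 28],
    [0, 1, 0, 0, 0, 0, 28],
  ],
)

```text
time: 21.8
tool_pos: [0.4278, -0.0575, 0.1395]
ee_rot: [3.138, 0.002, -0.148]
wrist_force: [0.2, 0.0, -1.1]
width: 0.0281
finger_force: 0.0
```

```bash
python3 - <<'E'
from fit import *
a=snap("top","t9")[:,:,::-1];b=snap("side","s9")[:,:,::-1]
rk=[.6686,.0668,-.1401];c,s=np.cos(rk[2]),np.sin(rk[2])
h=[rk[0]-.042*c-.05*s,rk[1]-.042*s+.05*c,rk[2]]
S=[(.034,.048,.02),(.034,-.048,.02),(-.034,.048,.02),(-.034,-.048,.02)]
a=cv2.resize(a[65:175,245:355],(440,440),interpolation=cv2.INTER_CUBIC)
for q in proj("top",T(h,S)): cv2.circle(a,tuple(int(v) for v in (q-[245,65]+.5)*4),2,(0,0,255),-1)
b=cv2.resize(b[140:250,200:290],(360,440),interpolation=cv2.INTER_CUBIC)
cv2.imwrite("pics/fin.png",np.hstack([a,b]))
E
```

```text
(no output)
```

View pics/fin.png

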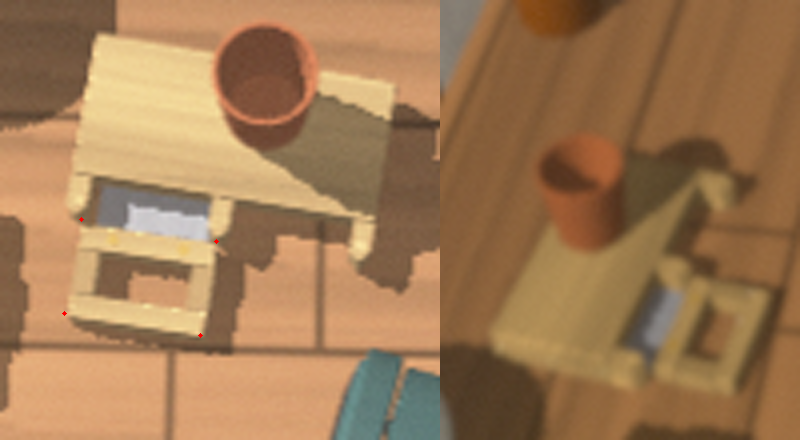

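```bash
python3 - <<'E'
from fit import *
# image-registration of frame: warp-free check using edge along frame mid-line x-direction in rack coords, z=.02
rk=[.6686,.0668,-.1401]
xs=np.arange(-.09,.035,.001)
def prof(f,p,xs,ys,z):
    im=cv2.imread(f"pics/{f}.png").astype(np.float32);acc=0
    for y in ys:
        q=proj("top",T(p,[(x,y,z) for x in xs])).astype(np.float32)
        acc=acc+cv2.remap(im,q[None,:,0],q[None,:,1],cv2.INTER_LINEAR)[0]
    return acc/len(ys)
S=[.4335,-.098,.053]
# reference scraper profile (centre at 0) vs now (expected centre at -.042,+.05)
ys=np.arange(-.025,.026,.005)
X=np.arange(-.045,.05,.001)
r=prof("top0",S,X,ys,.02)
for d in range(-10,9,1):
    n=prof("t9",rk,X-.042+d/1000,ys+.05,.02)
    g=lambda a:np.gradient(a[:,0]-0*a[:,2]);print(d,round(float(np.corrcoef((r[:,2]-r[:,0]),(n[:,2]-n[:,0]))[0,1]),3),end="; ")
E
```

```text
-10 0.433; -9 0.541; -8 0.64; -7 0.731; -6 0.814; -5 0.887; -4 0.944; -3 0.978; -2 0.986; -1 0.968; 0 0.93; 1 0.879; 2 0.823; 3 0.763; 4 0.702; 5 0.641; 6 0.581; 7 0.523; 8 0.469;
```

The picture agrees with home to within about 2 mm (the calibration limit). There's time left, so I'll re-enter the opening and press gently on its front bar to make sure.

Request:
servo_tool(
  plan=[
    [0, -0.35, 0, 0, 0, 0, 28],
    [0, -0.7, 0, 0, 0, 0, 28],
    [0, -1, 0, 0, 0, 0, 28],
    [0, -1, 0, 0, 0, 0, 28],
  ],
)

```text
time: 22.23
tool_pos: [0.4427, 0.0531, 0.14]
ee_rot: [-3.138, 0.002, -0.133]
wrist_force: [0.1, 0.3, -0.5]
width: 0.0279
finger_force: 0.0
```

Request:
servo_tool(
  plan=[
    [0.3, -0.3, 0, 0, 0, 0, 28],
    [0.6, -0.6, 0, 0, 0, 0, 28],
    [0.8, -1, 0, 0, 0, 0, 28],
    [0.8, -1, 0, 0, 0, 0, 28],
  ],
)

```text
time: 22.57
tool_pos: [0.538, 0.1406, 0.1386]
ee_rot: [-3.139, 0.002, -0.134]
wrist_force: [-0.0, 0.1, -0.5]
width: 0.0283
finger_force: 0.0
```

Request:
servo_tool(
  plan=[
    [0.35, 0, 0.15, 0, 0, 0, 28],
    [0.7, 0, 0.3, 0, 0, 0, 28],
    [0.97, 0, 0.5, 0, 0, 0, 28],
    [0.97, 0, 0.5, 0, 0, 0, 28],
    [0.97, 0, 0.5, 0, 0, 0, 28],
  ],
)

```text
time: 22.98
tool_pos: [0.6304, 0.1216, 0.0867]
ee_rot: [3.14, 0.007, -0.14]
wrist_force: [-0.8, 0.6, -1.0]
width: 0.0275
finger_force: 0.0
```

Request:
servo_tool(
  plan=[
    [0, 0, 0.25, 0, 0, 0, 28],
    [0, 0, 0.5, 0, 0, 0, 28],
    [0, 0, 0.65, 0, 0, 0, 28],
    [0, 0, 0.72, 0, 0, 0, 28],
    [0, 0, 0.78, 0, 0, 0, 28],
    [0, 0, 0.84, 0, 0, 0, 28],
    [0, 0, 0.9, 0, 0, 0, 28],
    [0, 0, 0.95, 0, 0, 0, 28],
    [0, 0, 0.95, 0, 0, 0, 28],
  ],
)

```text
time: 23.73
tool_pos: [0.6314, 0.1214, -0.0047]
ee_rot: [3.141, 0.001, -0.14]
wrist_force: [-0.8, 1.0, -0.6]
width: 0.0282
finger_force: 0.0
```

Request:
servo_tool(
  plan=[
    [0.01, 0, 0, 0, 0, 0, 28],
    [0.02, 0, 0, 0, 0, 0, 28],
    [0.03, 0, 0, 0, 0, 0, 28],
    [0.04, 0, 0, 0, 0, 0, 28],
    [0.05, 0, 0, 0, 0, 0, 28],
    [0.06, 0, 0, 0, 0, 0, 28],
    [0.07, 0, 0, 0, 0, 0, 28],
    [0.08, 0, 0, 0, 0, 0, 28],
    [0.08, 0, 0, 0, 0, 0, 28],
  ],
)

```text
time: 24.48
tool_pos: [0.64, 0.1202, -0.0042]
ee_rot: [3.141, -0.0, -0.14]
wrist_force: [-0.0, -0.1, -0.5]
width: 0.0279
finger_force: 0.0
```

Request:
servo_tool(
  plan=[
    [0.01, 0, 0, 0, 0, 0, 28],
    [0.02, 0, 0, 0, 0, 0, 28],
    [0.03, 0, 0, 0, 0, 0, 28],
    [0.03, 0, 0, 0, 0, 0, 28],
  ],
)

```text
time: 24.82
tool_pos: [0.6412, 0.1202, -0.0042]
ee_rot: [3.141, 0.004, -0.14]
wrist_force: [-4.8, -0.1, 4.3]
width: 0.0278
finger_force: 2.5
```

Request:
servo_tool(
  plan=[
    [0.01, 0, 0, 0, 0, 0, 28],
    [0.015, 0, 0, 0, 0, 0, 28],
    [0.015, 0, 0, 0, 0, 0, 28],
  ],
)

```text
time: 25.07
tool_pos: [0.6412, 0.1202, -0.0042]
ee_rot: [3.141, 0.007, -0.14]
wrist_force: [-8.5, 0.6, 4.9]
width: 0.0283
finger_force: 4.1
```

Request:
servo_tool(
  plan=[
    [-0.03, 0, 0, 0, 0, 0, 28],
    [-0.08, 0, 0, 0, 0, 0, 28],
    [-0.1, 0, 0, 0, 0, 0, 28],
    [-0.1, 0, 0, 0, 0, 0, 28],
  ],
)

```text
time: 25.4
tool_pos: [0.6342, 0.1211, -0.0041]
ee_rot: [3.142, -0.001, -0.14]
wrist_force: [-0.2, -1.1, -0.3]
width: 0.028
finger_force: 0.0
```

Request:
servo_tool(
  plan=[
    [0, 0, -0.1, 0, 0, 0, 28],
    [0, 0, -0.3, 0, 0, 0, 28],
    [0, 0, -0.6, 0, 0, 0, 28],
    [0, 0, -0.9, 0, 0, 0, 28],
    [0, 0, -1, 0, 0, 0, 28],
    [0, 0, -1, 0, 0, 0, 28],
  ],
)

```text
time: 25.9
tool_pos: [0.6374, 0.1213, 0.1011]
ee_rot: [-3.139, -0.009, -0.14]
wrist_force: [0.5, -0.1, 0.6]
width: 0.028
finger_force: 0.0
```

Request:
servo_tool(
  plan=[
    [-0.3, 0, -0.2, 0, 0, 0, 28],
    [-0.6, 0, -0.4, 0, 0, 0, 28],
    [-1, 0, -0.5, 0, 0, 0, 28],
    [-1, 0, -0.5, 0, 0, 0, 28],
    [-1, 0, -0.5, 0, 0, 0, 28],
    [-1, 0, -0.5, 0, 0, 0, 28],
  ],
)

```text
time: 26.4
tool_pos: [0.5352, 0.1349, 0.1444]
ee_rot: [3.141, 0.001, -0.14]
wrist_force: [-0.1, -0.1, 0.6]
width: 0.0281
finger_force: 0.0
```

The handle held firm at exactly the home position under 8.5 N, and the gripper is now clear. Handing in.

```bash
python3 -c "
from bench import robot
print(robot.close_job())"
```

```text
the job is handed in; nothing more can be done
None
```

The scraper is fully home in the left slot: the right slot was blocked about 45 mm in, so I drew the scraper out and switched, then released it and handed the job in at about 26 s. The grip force read slightly negative for a few seconds during the switch, so it may have been carried under 1 mm off the table there.

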